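# Load and start the sterilizer cabinet

## Robot

A 6-joint arm with a two-finger parallel gripper is mounted at the origin on the work surface. World frame = base frame: x ahead of the robot, y to its left, z up, the work surface at z = 0. Lengths are in m, angles in rad, forces in N, time in s.
With the tool pointing down it reaches from about 0.275 to 1 m from the base axis. Payload 8.4 kg.
Tool frame: the origin (TCP) lies midway between the tips of the shut fingers; the grasp point (between the pads) lies 19 mm behind it (r.pinch_z is the z of the grasp point in the tool frame, in m); z points along the fingers, y is the line along which they close (so a half turn about z gives the same grasp; the last joint's range is limited). The gripper opens to 85 mm and grips with 20 to 120 N. Pads are 22 mm wide; open, the fingers measure 114 mm over their backs; the gripper's body (76 mm by 85 mm) begins 54 mm behind the grasp point. The pads swing forward as they close: fully open they stand 13 mm farther back than shut.
Start: joints at [1.272, 0.353, 1.633, -0, 1.155, -0.002], TCP at [0.183, 0.598, 0.231] pointing down, gripper open.
Joint ranges: [-2.63, 2.63], [-0.92, 2.1], [0.06, 2.66], [-1.3, 4.44], [0, 2.69], [-3.02, 3.02]. Speed limits (rad/s): [2.22, 2.22, 2.79, 3.14, 3.14, 3.14].

## Interface

Orientations are given as a unit quaternion [w, x, y, z].
In Python, from bench import sensors, eyes, job, finder, r gives the robot as it stands. The module is installed in compiled form; this text tells all that it offers.
- The arm moves only by the tool move_arm, never from a script. Its arguments are lists of equal length, an entry for each row: "delta_pos": the shift along the tool's x, y, z in cm, a list of three; "angular": the turn, a rotation vector about the tool's x, y, z in degrees, a list of three. In form: {"delta_pos": [[tx, ty, tz], ...], "angular": [[ax, ay, az], ...]}. A call has exactly 8 rows; each row shifts and turns the commanded pose from where the row before left it, along the tool's axes as they then stand; what a row does not reach is not made up. A row lasts 1/12 s, in which the tool goes at most 41.7 mm and 7.16 degrees, less where a joint would pass 70% of its speed; a pose out of reach is approached as far as the arm can. A call is refused whole if a number of a shift passes 4.17 or a number of a turn 7.16, either way. A call with a gripper value outside its range is refused whole. "grip" is the finger opening in cm, from 0 to 8.54, set as the call begins (left out, the last holds). The fingers move at their own pace and stop on an object; "grip_force" is the grip in N (left out, the last holds). Time passes only in rows, so rows that do not move let the fingers close, or fill a call up. It gives the time, the measured TCP pose, the force, the opening and the grip force at its end, in the units of the state.
- sensors.state(): the state, without advancing time (a new reading comes with each control period).
- eyes.read_camera(name): name is "side" or "top"; returns (picture, depth): 420x560x3 uint8, red, green, blue; 420x560 float32, m along the optical axis (not along the pixel's ray), 0 where there is no reading.
- eyes.camera_info(name): a dict with "fx", "fy", "cx", "cy" (pixels), "R" (3x3) and "t" (3): a world point X has camera coordinates R X + t. Camera axes: x right, y down, z forward; pixel columns grow to the right and rows downward; lengths in m; the calibration is good to about 2 mm. A picture is of the moment at which its call begins. camera_info takes no time and is no camera call.
- job.sign_off(): hands the job in; it is judged then, once.
Trained networks look in the newest picture that a camera, given by its name, has taken for a name from the list of things; names that differ only in an ending like _2 or _b are one class to them, and where a whole thing is asked for, a point or a joint stands for the part that bears it (a point fixed in the world has none). Each returns a list of dicts, best first, with "score" (0 to 1); they miss things now and then, are a little off and sometimes report something else, mostly with a low value. They report only what shows in the picture. A call takes as long as a camera call.
- finder.look_for(camera, name): "position" ([column, row] in pixels, amid what is visible of it).
The state is a dict: "time_s": time; "qpos": joint angles; "dq": joint speeds; "joint_torque": joint torques, N m; "position": TCP position; "ee_rot": TCP orientation; "ft_force": force on the tool from outside, world axes, zero at the start; "wrist_torque": the same for the moment, N m; "opening": opening from 0.0 (shut) to 1.0 (fully open); "grasp_force": force on a finger pad.
Only numpy, scipy, OpenCV 4.12 (cv2) and the standard library are available. Lean on these libraries where they do the work, as an engineer would, in place of code of your own. Each camera call takes 0.05 s, during which the arm holds its last target. There are 200 camera calls.

## Task

The small white sterilizer cabinet stands open with its instrument tray left partly pulled out. Using only the fingertips, push the tray fully home on its runners, then swing the door fully shut without slamming it, and then press the green start button on the console. Pick nothing up, keep the instruments in the tray, and leave the other things on the cabinet and the table where they stand.

Things in the scene. Friction and masses are not known exactly. Their poses are not given: they have to be found in the camera images.
- cabinet: White sterilizer cabinet, fixed, 260 deep (x) x 300 wide (y) x 245 high. Origin: centre of its underside, on the table; own -x points out of its open front, z up. Front plane x = -130 mm; opening 276 wide, z 22 to 180. From its front edge (x -130, z 190) a console slopes back to the flat top (x -60, z 245), 38 deg from level, with a fixed dial 15 mm proud at y = +105. A lower tray is part of it.
- tray: Loose stainless tray, 0.3 to 0.6 kg, 228 deep (x) x 268 wide (y), walls 20 mm high. Origin: centre of its underside; axes as the cabinet's. It slides along x with plain friction (a few N) on runners 118 mm above the table, 4 mm play each side, and starts 40 to 70 mm out. Fully home it meets the rear wall: its origin is then at x = -14 mm in the cabinet's frame.
- door (a joint): Door angle, rad: 0 shut, grows as it opens (0 to 2.0); starts 1.45 to 1.75. Black frame, smoked window, 300 wide x 165 high x 18 thick, 0.6 kg. From its upright hinge at the cabinet's right front edge (y = -150 mm) it points along (-sin a, cos a) in the cabinet's x, y at angle a. A stiff hinge (0.1 N m) holds it where it is left; no latch. White pull 12 mm proud outside, 280 mm from the hinge.
- door_hinge (a point): On the hinge line at the door's lower edge, in the plane of its inner face: (-134, -150, 20) mm in the cabinet's frame. The door's outer face is 18 mm farther out (shut: at x = -152 mm), its top edge 185 mm above the table.
- start (a joint): Travel of the green start button, m: 0 released, 0.006 fully pressed; springs back. Fully down takes about 5 N; pressed beyond 4 mm it has started.
- start_top (a point): Centre of the top of the round green start button (24 mm across, collar 40 mm) on the console, at the cabinet's y = -75 mm. Its axis is square to the console: it is pressed down and inwards (cabinet's +x), 38 degrees from vertical. The top stands 22 mm off the console, 10 mm off its collar.
- tweezers: Steel tweezers, 115 x 20 x 6 mm, loose in the tray. Origin under their middle.
- nippers: Steel nippers, about 107 x 42 x 10 mm, loose in the tray. Origin under the pivot.
- pusher: Steel cuticle pusher, 137 x 10 x 9 mm, loose in the tray. Origin under it, near its middle.
- pot: Round lidded steel pot, 84 mm across, 68 mm high with its knob, standing loose on the cabinet's flat top. Origin: centre of its underside.
- bottle: Clear bottle with a blue cap, 62 mm across, 165 mm high, standing on the table. Origin: centre of its underside.
- jar: White jar with a steel lid, 76 mm across, 100 mm high, standing on the table. Origin: centre of its underside.
- mug: White mug, 74 mm across, 85 mm high, standing on the table. Origin: centre of its underside.
- tray_front (a point): Middle of the outer face of the tray's front wall (26 mm high, 4 thick), 13 mm above the tray's underside, 131 mm above the table. Push here, towards the cabinet's +x; with the tray home it is at x = -128 mm in the cabinet's frame, 2 mm inside the front plane.
- door_mid (a point): Middle of the door's outer face: 150 mm from the hinge, half way up (102 mm above the table); moves with the door.

How it is judged:
By the outcome, as a careful person would: the job done as asked, in the order asked, and still so for the second after the job is handed in, with the robot touching nothing.
It also fails if it takes over 58 s, if anything falls off the work surface, if the arm or the gripper's body presses on something with over 40 N, if the wrist force passes 120 N, or if a joint passes its speed limit or range.

## Working session

There is one attempt and no reset: what is moved stays moved. The work goes in short steps, Python scripts to look and compute and a tool call to move; the robot and the scene stay as the last step left them, time stands still between calls to the robot, and variables do not carry over. Pictures are saved under pics/ and viewed, at most 10 in all, crops included, and the job is handed in when it is done.

Besides the shell and the picture viewer there is one more tool, called after "Request:" in YAML: its name, and indented under it one key for each argument. move_arm: Moves the arm, as the interface text tells. Its arguments: {"type":"object","properties":{"delta_pos":{"type":"array","items":{"type":"array","items":{"type":"number"}}},"angular":{"type":"array","items":{"type":"array","items":{"type":"number"}}},"grip":{"type":"number"},"grip_force":{"type":"number"}},"required":["delta_pos","angular"]}

```bash
mkdir -p pics; cat > h.py <<'E'
import numpy as np, cv2
from bench import sensors, eyes, job, finder, r
def cam(n):
    p,d=eyes.read_camera(n); return p,d,eyes.camera_info(n)
def deproj(i,u,v,z):
    c=np.array([(u-i['cx'])/i['fx']*z,(v-i['cy'])/i['fy']*z,z]); return np.array(i['R']).T@(c-np.array(i['t']))
def proj(i,X):
    c=np.array(i['R'])@np.array(X)+np.array(i['t']); return np.array([i['cx']+i['fx']*c[0]/c[2],i['cy']+i['fy']*c[1]/c[2]])
def save(p,n): cv2.imwrite('pics/'+n+'.png',cv2.cvtColor(p,cv2.COLOR_RGB2BGR))
E
python3 - <<'E'
from h import *
np.set_printoptions(precision=3,suppress=True)
s=sensors.state();print(s['time_s'],s['position'],s['ee_rot'],s['opening'])
for n in('top','side'):
    p,d,i=cam(n);save(p,n+'0');np.savez(n+'0.npz',p=p,d=d)
    print(n,'campos',-np.array(i['R']).T@np.array(i['t']),i['fx'])
    for t in('start_top','tray_front','door_hinge','door_mid','cabinet','pot','bottle','jar','mug'):
        o=finder.look_for(n,t)
        for q in o[:1]:
            u,v=q['position'];w=d[int(v)-2:int(v)+3,int(u)-2:int(u)+3];w=w[w>0];z=np.median(w) if w.size else 0
            print(n,t,round(q['score'],2),np.round([u,v]),deproj(i,u,v,z))
E
```

```text
0.0 [0.183 0.597 0.231] [-0.     0.148  0.989 -0.001] 1.0020788359291215
top campos [ 0.477 -0.006  1.511] 531.3320768084321
top start_top 0.59 [370. 212.] [ 0.573 -0.216  0.238]
top tray_front 0.8 [351. 184.] [ 0.659 -0.187  0.12 ]
top door_hinge 0.59 [287. 230.] [ 0.532 -0.017  0.184]
top door_mid 0.63 [287. 233.] [ 0.525 -0.018  0.181]
top cabinet 0.92 [408. 201.] [ 0.599 -0.307  0.244]
top pot 0.93 [436. 200.] [ 0.597 -0.358  0.299]
top bottle 0.6 [155. 261.] [0.454 0.324 0.125]
top jar 0.79 [153. 176.] [0.682 0.341 0.097]
top mug 0.88 [158. 211.] [0.594 0.347 0.005]
side campos [0.522 0.9   0.704] 415.5354537949016
side start_top 0.57 [288. 150.] [ 0.566 -0.208  0.236]
side tray_front 0.89 [260. 181.] [ 0.651 -0.229  0.121]
side door_hinge 0.72 [294. 228.] [0.536 0.017 0.119]
side door_mid 0.64 [291. 231.] [0.542 0.044 0.129]
side cabinet 0.95 [283. 164.] [ 0.579 -0.194  0.198]
side pot 0.81 [282. 119.] [ 0.594 -0.323  0.289]
side bottle 0.61 [328. 342.] [0.459 0.367 0.106]
side jar 0.65 [211. 352.] [0.671 0.39  0.084]
side mug 0.91 [264. 347.] [0.575 0.367 0.081]
```

View pics/top0.png

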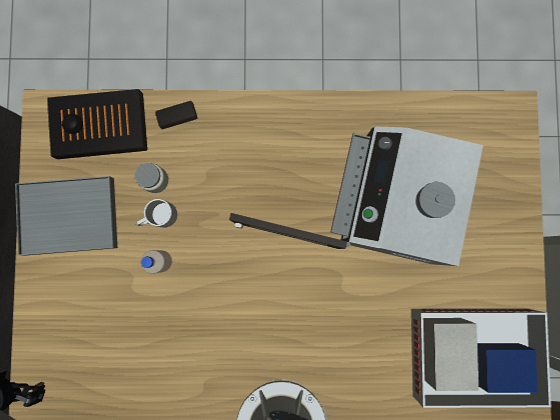

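View pics/side0.png

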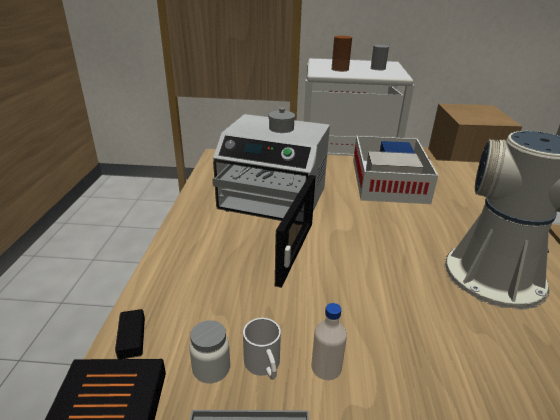

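```bash
cat > fit.py <<'E'
from h import *
np.set_printoptions(precision=4,suppress=True)
def cloud(p,d,i):
    v,u=np.nonzero(d>0);z=d[v,u]
    c=np.stack([(u-i['cx'])/i['fx']*z,(v-i['cy'])/i['fy']*z,z],1)
    return (c-np.array(i['t']))@np.array(i['R']),p[v,u],u,v
E
python3 - <<'E'
from fit import *
f=np.load('top0.npz');i=eyes.camera_info('top');X,c,u,v=cloud(f['p'],f['d'],i)
m=(abs(X[:,2]-.245)<.006)&(X[:,1]<-.1)&(X[:,0]>.35)&(X[:,0]<.85)
rect=cv2.minAreaRect(X[m][:,:2].astype(np.float32));print(m.sum(),np.median(X[m][:,2]),rect,cv2.boxPoints(rect))
# door top
m=(abs(X[:,2]-.185)<.008)&(X[:,1]<.25)&(X[:,1]>-.18)&(X[:,0]>.4)&(X[:,0]<.7)
q=X[m];print('door',len(q),cv2.minAreaRect(q[:,:2].astype(np.float32)),cv2.boxPoints(cv2.minAreaRect(q[:,:2].astype(np.float32))))
m=(X[:,2]>.12)&(X[:,2]<.155)&(X[:,1]<-.1)&(X[:,1]>-.3)&(X[:,0]>.4)&(X[:,0]<.85)
q=X[m];print('tray',len(q),cv2.boxPoints(cv2.minAreaRect(q[:,:2].astype(np.float32))),q[:,2].max())
g=(c[:,1]>c[:,0]+50)&(c[:,1]>c[:,2]+30)&(X[:,2]>.2)&(X[:,1]<-.1)
print('green',g.sum(),X[g].mean(0),X[g].min(0),X[g].max(0))
E
```

```text
8898 0.24404528846175477 ((0.6191690564155579, -0.3400301933288574), (0.2420986145734787, 0.30143269896507263), 76.7590560913086) [[ 0.4447 -0.4233]
 [ 0.7382 -0.4924]
 [ 0.7936 -0.2567]
 [ 0.5002 -0.1877]]
door 962 ((0.5317662358283997, -0.024786710739135742), (0.30850040912628174, 0.08055504411458969), 88.63240051269531) [[ 0.4878 -0.178 ]
 [ 0.5684 -0.18  ]
 [ 0.5757  0.1285]
 [ 0.4952  0.1304]]
tray 1352 [[ 0.4728 -0.2993]
 [ 0.784  -0.3343]
 [ 0.8036 -0.1601]
 [ 0.4923 -0.1251]] 0.1536786367463024
green 60 [ 0.5743 -0.2117  0.2351] [ 0.5621 -0.2412  0.2219] [ 0.6209 -0.2022  0.2453]
```

```bash
cat >> fit.py <<'E'
ang=np.deg2rad(76.75); 
O=np.array([.6213,-.3313,0])
def setpose(o,a):
    global O,ang; O=np.array(o);ang=a
def axes():
    f=np.array([np.cos(ang),np.sin(ang),0]); ex=-f; ey=np.array([-ex[1],ex[0],0]); return np.stack([ex,ey,[0,0,1]],1)
def L(X): return (X-O)@axes()
def W(p): return O+axes()@np.array(p)
E
python3 - <<'E'
from fit import *
def line(P): 
    l=cv2.fitLine(P.astype(np.float32),cv2.DIST_HUBER,0,.01,.01).ravel(); return l
for n in('top','side'):
    f=np.load(n+'0.npz');i=eyes.camera_info(n);X,c,u,v=cloud(f['p'],f['d'],i);l=L(X)
    near=(abs(l[:,0])<.5)&(abs(l[:,1])<.4)
    m=near&(abs(X[:,2]-.2445)<.005)&(l[:,0]>-.055)
    q=l[m]
    if n=='top':
      # edges: per-slice extremes
      for ax,lo,hi in((0,-.03,.11),(1,-.12,.12)):
        b=np.arange(lo,hi,.01);o=1-ax
        for s in(np.max,np.min):
            if ax==1 and s is np.min: continue
            pts=[(t,s(q[(abs(q[:,ax]-t)<.005),o])) for t in b]
            k=np.polyfit(*np.array(pts).T,1);print('edge',ax,s.__name__,'slope deg',np.rad2deg(np.arctan(k[0])),'at0',k[1])
    print(n,'rear/top extents',q.min(0),q.max(0))
    blk=(c.max(1)<75)
    m=near&blk&(X[:,2]>.178)&(X[:,2]<.19)&(l[:,0]<-.16)&(l[:,0]>-.46)
    k=line(l[m][:,:2]);print(n,'door',m.sum(),k,'angle',np.arctan2(-k[0],k[1]),'mean',l[m].mean(0),l[m].min(0),l[m].max(0))
    m=near&(X[:,2]>.125)&(X[:,2]<.15)&(l[:,0]<-.14)&(abs(l[:,1])<.13)&(l[:,0]>-.25)&(c.min(1)>70)
    q=l[m];print(n,'tray',len(q),[np.round([t,q[abs(q[:,1]-t)<.015,0].min()],3) for t in np.arange(-.1,.11,.04)],q.min(0),q.max(0))
    g=near&(c[:,1].astype(int)>c[:,0]+40)&(c[:,1].astype(int)>c[:,2]+20)&(X[:,2]>.22)
    print('green',g.sum(),np.median(l[g],0),l[g].min(0),l[g].max(0))
E
```

```text
edge 0 max slope deg 0.12460696347760092 at0 0.1492940586479363
edge 0 min slope deg 0.12051565183441428 at0 -0.15056060629888346
edge 1 max slope deg -0.15447254455075263 at0 0.12866023064799365
top rear/top extents [-0.055  -0.1508  0.2395] [0.1301 0.1504 0.2495]
top door 739 [ 0.9999 -0.0114 -0.2968 -0.1585] angle -1.5821676 mean [-0.2968 -0.1585  0.184 ] [-0.4321 -0.1685  0.1781] [-0.1603 -0.1482  0.1897]
top tray 275 [array([-0.1  , -0.176]), array([-0.06 , -0.177]), array([-0.02 , -0.176]), array([ 0.02 , -0.176]), array([ 0.06 , -0.176]), array([ 0.1  , -0.177])] [-0.1768 -0.13    0.125 ] [-0.1401  0.1299  0.1488]
green 69 [-0.1064 -0.0757  0.2352] [-0.1159 -0.0864  0.2219] [-0.0872 -0.0214  0.2453]
side rear/top extents [-0.0549 -0.1534  0.2398] [0.1326 0.1482 0.2494]
side door 478 [ 0.9999 -0.014  -0.316  -0.161 ] angle -1.584798 mean [-0.316  -0.161   0.1844] [-0.4375 -0.1711  0.178 ] [-0.1602 -0.1499  0.1877]
side tray 100 [array([-0.1  , -0.179]), array([-0.06 , -0.177]), array([-0.02 , -0.177]), array([ 0.02 , -0.181]), array([ 0.06 , -0.178]), array([ 0.1 , -0.18])] [-0.1811 -0.1273  0.1317] [-0.1407  0.1284  0.1465]
green 41 [-0.1105 -0.0784  0.235 ] [-0.1191 -0.0887  0.2257] [-0.0836 -0.0217  0.2427]
```

Request:
move_arm:
  delta_pos:
    - [0,0,-1]
    - [-2.67,-2.31,-1]
    - [-2.67,-2.31,-1]
    - [-2.67,-2.31,-1]
    - [-2.67,-2.31,-1]
    - [-2.67,-2.31,-1]
    - [-2.67,-2.31,-1]
    - [-2.67,-2.31,0]
  angular:
    - [0,0,-3.8]
    - [0,0,0]
    - [0,0,0]
    - [0,0,0]
    - [0,0,0]
    - [0,0,0]
    - [0,0,0]
    - [0,0,0]
  grip: 0

```text
time_s: 1.67
position: [0.3291, 0.3969, 0.3034]
ee_rot: [0.001, 0.115, 0.993, 0.001]
ft_force: [0.5, 0.5, 0.2]
opening: -0.002
grasp_force: 0.0
```

Request:
move_arm:
  delta_pos:
    - [-2.67,-2.31,0]
    - [-2.67,-2.31,0]
    - [-2.67,-2.31,0]
    - [-2.67,-2.31,0]
    - [-2.67,-2.31,0]
    - [-2.67,-2.31,0]
    - [-2.67,-2.31,0]
    - [-2.67,-2.31,0]
  angular:
    - [0,0,0]
    - [0,0,0]
    - [0,0,0]
    - [0,0,0]
    - [0,0,0]
    - [0,0,0]
    - [0,0,0]
    - [0,0,0]

```text
time_s: 2.33
position: [0.4943, 0.1673, 0.3015]
ee_rot: [0.0, 0.115, 0.993, 0.0]
ft_force: [1.1, 0.6, 0.2]
opening: 0.001
grasp_force: 0.0
```

```bash
cat > st.py <<'E'
from fit import *
from scipy.spatial.transform import Rotation as Ro
s=sensors.state();q=s['ee_rot'];Rm=Ro.from_quat([q[1],q[2],q[3],q[0]]).as_matrix()
print('t',s['time_s'],'local TCP',L(np.array(s['position'])),'F local',np.array(s['ft_force'])@axes(),'q',np.array(s['qpos']))
print('tool axes (cols) in cabinet frame\n',axes().T@Rm)
E
python3 st.py
```

```text
t 2.3333 local TCP [-0.4562 -0.2379  0.3015] F local [-0.8655  0.9195  0.1507] q [ 0.3233  0.127   1.7689  0.      1.2452 -1.017 ]
tool axes (cols) in cabinet frame
 [[ 0.0008 -1.     -0.0003]
 [-1.     -0.0008  0.0004]
 [-0.0004  0.0003 -1.    ]]
```

Request:
move_arm:
  delta_pos:
    - [-2.97,-2.3,0]
    - [-2.97,-2.3,0]
    - [-2.97,-2.3,0]
    - [-2.97,-2.3,0]
    - [-2.97,-2.3,0]
    - [-2.97,-2.3,0]
    - [-2.97,-2.3,0]
    - [-2.97,-2.3,0]
  angular:
    - [0,0,0]
    - [0,0,0]
    - [0,0,0]
    - [0,0,0]
    - [0,0,0]
    - [0,0,0]
    - [0,0,0]
    - [0,0,0]

```text
time_s: 3.0
position: [0.6837, -0.0663, 0.3013]
ee_rot: [0.0, 0.115, 0.993, 0.0]
ft_force: [1.5, 0.1, -0.5]
opening: 0.001
grasp_force: 0.0
```

Request:
move_arm:
  delta_pos:
    - [0,0,0]
    - [0,0,0]
    - [0,0,0]
    - [0,0,0]
    - [0,0,0]
    - [0,0,0]
    - [0,0,0]
    - [0,0,0]
  angular:
    - [5,0,0]
    - [5,0,0]
    - [5,0,0]
    - [5,0,0]
    - [5,0,0]
    - [0,0,0]
    - [0,0,0]
    - [0,0,0]

```text
time_s: 3.67
position: [0.6829, -0.0646, 0.3013]
ee_rot: [-0.025, 0.112, 0.97, -0.214]
ft_force: [0.5, -0.5, 0.0]
opening: -0.001
grasp_force: 0.0
```

```bash
python3 st.py
```

```text
t 3.6667 local TCP [-0.2737 -0.0012  0.3013] F local [0.3774 0.5767 0.0464] q [ 0.1033  0.4728  1.3665 -0.411   1.4627 -1.1591]
tool axes (cols) in cabinet frame
 [[ 0.001  -0.9074  0.4204]
 [-1.     -0.001   0.0003]
 [ 0.0001 -0.4204 -0.9074]]
```

Request:
move_arm:
  delta_pos:
    - [0,0.92,1.98]
    - [0,0.92,1.98]
    - [0,0.92,1.98]
    - [0,0.92,1.98]
    - [0,0.92,1.98]
    - [0,0.92,1.98]
    - [0,0.92,1.98]
    - [0,0.92,1.98]
  angular:
    - [0,0,0]
    - [0,0,0]
    - [0,0,0]
    - [0,0,0]
    - [0,0,0]
    - [0,0,0]
    - [0,0,0]
    - [0,0,0]

```text
time_s: 4.33
position: [0.6829, -0.0661, 0.1265]
ee_rot: [-0.024, 0.114, 0.97, -0.214]
ft_force: [0.8, -0.2, 0.9]
opening: -0.006
grasp_force: 0.0
```

Request:
move_arm:
  delta_pos:
    - [0,-0.91,0.42]
    - [0,-0.91,0.42]
    - [0,-0.91,0.42]
    - [0,-0.91,0.42]
    - [0,-0.91,0.42]
    - [0,-0.91,0.42]
    - [0,-0.91,0.42]
    - [0,-0.45,0.21]
  angular:
    - [0,0,0]
    - [0,0,0]
    - [0,0,0]
    - [0,0,0]
    - [0,0,0]
    - [0,0,0]
    - [0,0,0]
    - [0,0,0]

```text
time_s: 5.0
position: [0.6652, -0.1395, 0.1274]
ee_rot: [-0.025, 0.113, 0.97, -0.215]
ft_force: [0.8, 0.7, 0.0]
opening: 0.002
grasp_force: 0.0
```

```bash
python3 st.py; python3 - <<'E'
from h import *
for n in('side','top'): save(cam(n)[0],n+'1')
p=cv2.imread('pics/side1.png')[80:300,150:430]; q=cv2.imread('pics/top1.png')[100:300,200:500]
a=cv2.resize(p,None,fx=1.4,fy=1.4);b=cv2.resize(q,None,fx=1.3,fy=1.3)
o=np.zeros((310,800,3),np.uint8);o[:a.shape[0],:a.shape[1]]=a;o[:b.shape[0],400:400+b.shape[1]]=b;cv2.imwrite('pics/c1.png',o)
E
```

```text
t 5.0 local TCP [-0.1967 -0.0012  0.1274] F local [-0.8911  0.6172  0.0275] q [ 0.      0.6006  1.563  -0.4724  1.1304 -1.1021]
tool axes (cols) in cabinet frame
 [[-0.     -0.9062  0.4228]
 [-1.      0.0002  0.0004]
 [-0.0004 -0.4228 -0.9062]]
```

View pics/c1.png

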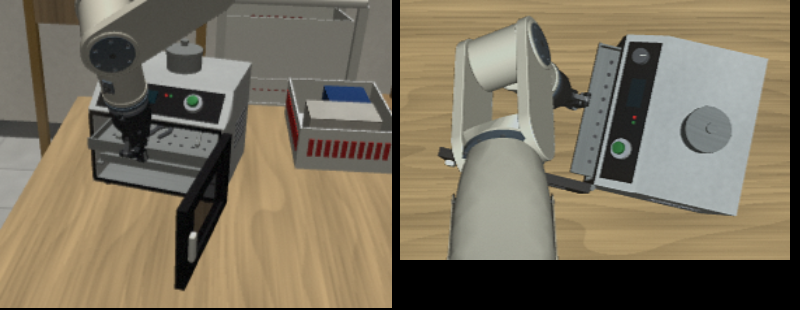

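The crop shows the shut fingertips just in front of the middle of the tray's front wall (about (140,150) in the left part), with the arm clear of the door. Now I push.

Request:
move_arm:
  delta_pos:
    - [0,-0.45,0.21]
    - [0,-0.45,0.21]
    - [0,-0.45,0.21]
    - [0,-0.45,0.21]
    - [0,-0.45,0.21]
    - [0,-0.45,0.21]
    - [0,-0.45,0.21]
    - [0,-0.45,0.21]
  angular:
    - [0,0,0]
    - [0,0,0]
    - [0,0,0]
    - [0,0,0]
    - [0,0,0]
    - [0,0,0]
    - [0,0,0]
    - [0,0,0]

```text
time_s: 5.77
position: [0.6564, -0.1769, 0.1268]
ee_rot: [-0.025, 0.112, 0.97, -0.215]
ft_force: [0.7, 3.6, -0.1]
opening: 0.001
grasp_force: 1.7
```

```bash
python3 st.py
```

```text
t 5.7667 local TCP [-0.1583 -0.0012  0.1268] F local [-3.6809 -0.1386 -0.0757] q [-0.0543  0.5907  1.5828 -0.4853  1.1009 -1.1425]
tool axes (cols) in cabinet frame
 [[ 0.0009 -0.9064  0.4225]
 [-1.     -0.0008  0.0003]
 [ 0.     -0.4225 -0.9064]]
```

Request:
move_arm:
  delta_pos:
    - [0,-0.18,0.08]
    - [0,-0.18,0.08]
    - [0,-0.18,0.08]
    - [0,-0.18,0.08]
    - [0,-0.18,0.08]
    - [0,-0.18,0.08]
    - [0,-0.18,0.08]
    - [0,0,0]
  angular:
    - [0,0,0]
    - [0,0,0]
    - [0,0,0]
    - [0,0,0]
    - [0,0,0]
    - [0,0,0]
    - [0,0,0]
    - [0,0,0]

```text
time_s: 6.43
position: [0.6532, -0.1905, 0.1272]
ee_rot: [-0.025, 0.112, 0.97, -0.215]
ft_force: [0.3, 0.7, -0.8]
opening: -0.002
grasp_force: 0.4
```

```bash
python3 st.py; python3 - <<'E'
from fit import *
p,d,i=cam('side');X,c,u,v=cloud(p,d,i);l=L(X)
for z in (.122,.128,.134,.14):
  for y in(-.1,-.06,.06,.1):
    m=(abs(X[:,2]-z)<.003)&(abs(l[:,1]-y)<.02)&(l[:,0]>-.2)&(l[:,0]<-.08)
    print(z,y,m.sum(),l[m][:,0].min() if m.any() else None,np.median(l[m][:,0]) if m.any() else None)
E
```

```text
t 6.4333 local TCP [-0.1444 -0.0012  0.1272] F local [-0.7246  0.1156 -0.7531] q [-0.074   0.5874  1.5883 -0.4902  1.0918 -1.1571]
tool axes (cols) in cabinet frame
 [[ 0.0007 -0.9061  0.423 ]
 [-1.     -0.0007  0.0002]
 [ 0.0001 -0.423  -0.9061]]
0.122 -0.1 51 -0.14059277983695753 -0.09554714156656292
0.122 -0.06 43 -0.13927665419251303 -0.09156435730311703
0.122 0.06 31 -0.14193586609253775 -0.13689467700194907
0.122 0.1 41 -0.14200410847022726 -0.09220532362078948
0.128 -0.1 19 -0.13934280843387373 -0.13661740822844243
0.128 -0.06 26 -0.14149232929604116 -0.13689412245145294
0.128 0.06 19 -0.14049195306345386 -0.1377977770346246
0.128 0.1 26 -0.14233886748978344 -0.13712709159403752
0.134 -0.1 23 -0.14080759490934405 -0.13698331531487148
0.134 -0.06 21 -0.1402730000300742 -0.13640909020273329
0.134 0.06 17 -0.1411979418782216 -0.13789746484205603
0.134 0.1 24 -0.14203376013862562 -0.13788992317968435
0.14 -0.1 28 -0.142037672775147 -0.13642249626131447
0.14 -0.06 22 -0.14313955726786895 -0.1375534164060237
0.14 0.06 19 -0.14295353163553443 -0.13814067375441888
0.14 0.1 25 -0.14185869540234586 -0.1371617102481925
```

Request:
move_arm:
  delta_pos:
    - [0,-0.11,0.05]
    - [0,-0.11,0.05]
    - [0,-0.11,0.05]
    - [0,-0.11,0.05]
    - [0,-0.11,0.05]
    - [0,-0.11,0.05]
    - [0,-0.11,0.05]
    - [0,0,0]
  angular:
    - [0,0,0]
    - [0,0,0]
    - [0,0,0]
    - [0,0,0]
    - [0,0,0]
    - [0,0,0]
    - [0,0,0]
    - [0,0,0]

```text
time_s: 7.15
position: [0.6528, -0.1939, 0.1273]
ee_rot: [-0.024, 0.112, 0.97, -0.212]
ft_force: [1.5, 28.0, 4.3]
opening: 0.004
grasp_force: 1.7
```

```bash
python3 st.py
```

```text
t 7.15 local TCP [-0.141  -0.0008  0.1273] F local [-27.5885  -4.9842   4.2622] q [-0.0818  0.5846  1.5906 -0.4857  1.0848 -1.166 ]
tool axes (cols) in cabinet frame
 [[ 0.0011 -0.9089  0.4171]
 [-1.     -0.0002  0.0022]
 [-0.0019 -0.4171 -0.9089]]
```

```bash
python3 - <<'E'
from fit import *
p,d,i=cam('side');save(p,'side2');X,c,u,v=cloud(p,d,i);l=L(X)
for z in (.128,.134,.14):
  for y in(-.1,-.06,.06,.1):
    m=(abs(X[:,2]-z)<.003)&(abs(l[:,1]-y)<.02)&(l[:,0]>-.2)&(l[:,0]<-.08)
    print(z,y,m.sum(),np.percentile(l[m][:,0],[0,50,100]) if m.any() else None)
# reference: cabinet front plane
m=(abs(l[:,1])<.12)&(X[:,2]>.0)&(X[:,2]<.02)&(l[:,0]>-.145)&(l[:,0]<-.1);print('front plinth',np.percentile(l[m][:,0],[5,50,95]))
m=(abs(abs(l[:,1])-.145)<.004)&(X[:,2]>.05)&(X[:,2]<.17)&(l[:,0]>-.15)&(l[:,0]<-.1);print('jamb',np.percentile(l[m][:,0],[5,50,95]))
cv2.imwrite('pics/c2.png',cv2.resize(cv2.imread('pics/side2.png')[100:230,190:340],None,fx=4,fy=4,interpolation=cv2.INTER_CUBIC))
E
```

```text
0.128 -0.1 26 [-0.1372 -0.1345 -0.131 ]
0.128 -0.06 21 [-0.1376 -0.1333 -0.1288]
0.128 0.06 17 [-0.1378 -0.1345 -0.1313]
0.128 0.1 25 [-0.1404 -0.1352 -0.1278]
0.134 -0.1 24 [-0.1375 -0.1332 -0.1295]
0.134 -0.06 24 [-0.1365 -0.1334 -0.1285]
0.134 0.06 14 [-0.1381 -0.134  -0.1315]
0.134 0.1 22 [-0.1408 -0.1353 -0.1312]
0.14 -0.1 26 [-0.1366 -0.1332 -0.1278]
0.14 -0.06 27 [-0.1371 -0.1329 -0.1291]
0.14 0.06 20 [-0.1379 -0.1338 -0.1283]
0.14 0.1 20 [-0.1369 -0.134  -0.129 ]
front plinth [-0.1408 -0.1328 -0.1139]
jamb [-0.1381 -0.1352 -0.1328]
```

View pics/c2.png

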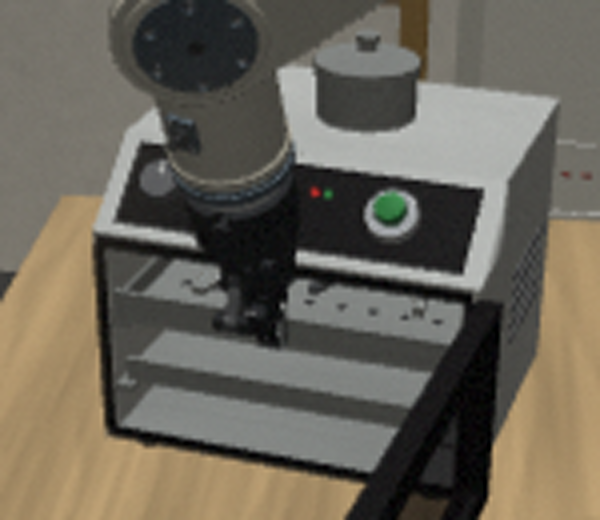

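The view shows the tray front level with the jamb, the fingertips in its middle at (270,330), and 28 N with no further travel, so the tray is home. I back off, rise and untilt.

Request:
move_arm:
  delta_pos:
    - [0,0.5,-0.23]
    - [0,1.36,-0.63]
    - [0,1.81,-0.84]
    - [0,1.81,-0.84]
    - [0,1.81,-0.84]
    - [0,1.81,-0.84]
    - [0,1.81,-0.84]
    - [0,1.81,-0.84]
  angular:
    - [0,0,0]
    - [0,0,0]
    - [0,0,0]
    - [0,0,0]
    - [0,0,0]
    - [0,0,0]
    - [0,0,0]
    - [0,0,0]

```text
time_s: 7.87
position: [0.6837, -0.0607, 0.127]
ee_rot: [-0.025, 0.112, 0.97, -0.215]
ft_force: [-0.1, -0.1, 0.3]
opening: -0.001
grasp_force: 0.0
```

Request:
move_arm:
  delta_pos:
    - [0,-1.69,-3.63]
    - [0,-1.69,-3.63]
    - [0,-1.69,-3.63]
    - [0,-1.69,-3.63]
    - [0,0,0]
    - [0,0,0]
    - [0,0,0]
    - [0,0,0]
  angular:
    - [0,0,0]
    - [0,0,0]
    - [0,0,0]
    - [0,0,0]
    - [-6.25,0,0]
    - [-6.25,0,0]
    - [-6.25,0,0]
    - [-6.25,0,0]

```text
time_s: 8.53
position: [0.6841, -0.0611, 0.2887]
ee_rot: [0.002, 0.115, 0.993, 0.002]
ft_force: [-0.8, 0.2, -1.0]
opening: 0.002
grasp_force: 0.0
```

```bash
python3 st.py; python3 - <<'E'
from fit import *
H=np.array([-.134,-.15]);r=.22
for a in np.arange(1.56,-.1,-.1):
    d=np.array([-np.sin(a),np.cos(a)]);n=np.array([-np.cos(a),-np.sin(a)]);print(round(a,2),H+r*d+n*(.018+.0145*np.cos(a)+.011*np.sin(a)))
E
```

```text
t 8.5333 local TCP [-0.2774 -0.0008  0.2887] F local [ 0.0074 -0.8437 -0.9532] q [-0.0933  0.4045  1.4291  0.0043  1.3046 -1.4354]
tool axes (cols) in cabinet frame
 [[ 0.0014 -1.     -0.0046]
 [-1.     -0.0014  0.0028]
 [-0.0028  0.0046 -1.    ]]
1.56 [-0.3543 -0.1768]
1.46 [-0.356 -0.156]
1.36 [-0.3558 -0.1351]
1.26 [-0.3535 -0.1141]
1.16 [-0.3492 -0.0932]
1.06 [-0.3429 -0.0727]
0.96 [-0.3345 -0.0528]
0.86 [-0.3241 -0.0336]
0.76 [-0.3117 -0.0154]
0.66 [-0.2975  0.0016]
0.56 [-0.2815  0.0172]
0.46 [-0.2638  0.0312]
0.36 [-0.2447  0.0434]
0.26 [-0.2242  0.0536]
0.16 [-0.2027  0.0618]
0.06 [-0.1803  0.0676]
-0.04 [-0.1572  0.0711]
```

Request:
move_arm:
  delta_pos:
    - [2.93,0.96,0]
    - [2.93,0.96,0]
    - [2.93,0.96,0]
    - [2.93,0.96,0]
    - [2.93,0.96,0]
    - [2.93,0.96,0]
    - [2.93,0.96,0]
    - [2.93,0.96,0]
  angular:
    - [0,0,0]
    - [0,0,0]
    - [0,0,0]
    - [0,0,0]
    - [0,0,0]
    - [0,0,0]
    - [0,0,0]
    - [0,0,0]

```text
time_s: 9.2
position: [0.4714, 0.0671, 0.2871]
ee_rot: [-0.0, 0.115, 0.993, -0.0]
ft_force: [-0.3, 0.1, 0.5]
opening: 0.002
grasp_force: 0.0
```

Request:
move_arm:
  delta_pos:
    - [0,0,1.69]
    - [0,0,1.69]
    - [0,0,1.69]
    - [0,0,1.69]
    - [0,0,1.69]
    - [0,0,1.69]
    - [0,0,1.69]
    - [0,0,1.69]
  angular:
    - [0,0,0]
    - [0,0,0]
    - [0,0,0]
    - [0,0,0]
    - [0,0,0]
    - [0,0,0]
    - [0,0,0]
    - [0,0,0]

```text
time_s: 9.87
position: [0.4728, 0.0667, 0.1513]
ee_rot: [-0.0, 0.115, 0.993, -0.0]
ft_force: [-0.1, 0.4, -0.1]
opening: -0.0
grasp_force: 0.0
```

```bash
python3 st.py; python3 - <<'E'
from h import *
for n in('side','top'): save(cam(n)[0],n+'3')
p=cv2.imread('pics/side3.png')[80:300,150:430]; q=cv2.imread('pics/top3.png')[100:300,200:500]
a=cv2.resize(p,None,fx=1.4,fy=1.4);b=cv2.resize(q,None,fx=1.3,fy=1.3)
o=np.zeros((310,800,3),np.uint8);o[:a.shape[0],:a.shape[1]]=a;o[:b.shape[0],400:400+b.shape[1]]=b;cv2.imwrite('pics/c3.png',o)
E
```

```text
t 9.8667 local TCP [-0.3533 -0.2358  0.1513] F local [-0.3758 -0.1766 -0.0578] q [ 0.1374  0.2259  2.0173 -0.0008  0.8985 -1.2028]
tool axes (cols) in cabinet frame
 [[ 0.0011 -1.      0.0006]
 [-1.     -0.0011  0.    ]
 [-0.     -0.0006 -1.    ]]
```

View pics/c3.png

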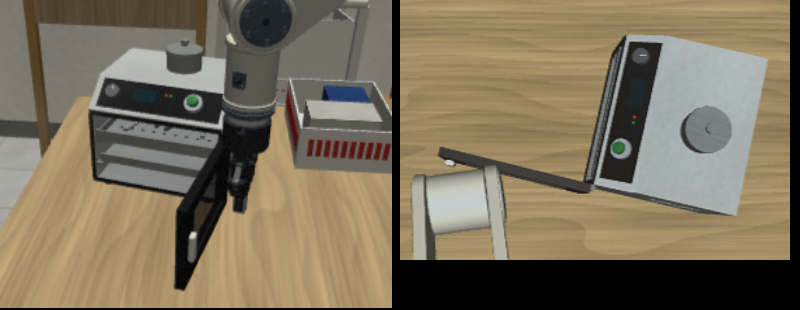

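The tray sits home, and the tool stands outside the door at (240,210). I start swinging the door.

Request:
move_arm:
  delta_pos:
    - [-1,0,0]
    - [-1,0,0]
    - [-1,0,0]
    - [-1,0,0]
    - [-0.8,0,0]
    - [-0.8,0,0]
    - [-0.8,0,0]
    - [-1,0,0]
  angular:
    - [0,0,0]
    - [0,0,0]
    - [0,0,0]
    - [0,0,0]
    - [0,0,0]
    - [0,0,0]
    - [0,0,0]
    - [0,0,0]

```text
time_s: 10.63
position: [0.5453, 0.0496, 0.1519]
ee_rot: [-0.0, 0.115, 0.993, 0.0]
ft_force: [-0.4, 0.4, 0.4]
opening: -0.001
grasp_force: 0.4
```

Request:
move_arm:
  delta_pos:
    - [-1.12,0,0]
    - [-1.12,0,0]
    - [-1.12,-0.1,0]
    - [-1.12,-0.1,0]
    - [-1.12,-0.15,0]
    - [-1.12,-0.2,0]
    - [-1.12,-0.22,0]
    - [-1.12,-0.26,0]
  angular:
    - [0,0,0]
    - [0,0,0]
    - [0,0,0]
    - [0,0,0]
    - [0,0,0]
    - [0,0,0]
    - [0,0,0]
    - [0,0,0]

```text
time_s: 11.3
position: [0.6308, 0.0187, 0.1519]
ee_rot: [-0.0, 0.115, 0.993, -0.0]
ft_force: [-0.4, 0.8, -0.5]
opening: -0.002
grasp_force: 0.4
```

```bash
python3 st.py; cat > door.py <<'E'
from fit import *
p,d,i=cam('top');X,c,u,v=cloud(p,d,i);l=L(X)
m=(c.max(1)<75)&(X[:,2]>.178)&(X[:,2]<.19)&(l[:,0]<-.15)&(l[:,0]>-.46)&(abs(l[:,1])<.2)
k=cv2.fitLine(l[m][:,:2].astype(np.float32),cv2.DIST_HUBER,0,.01,.01).ravel()
print('door',m.sum(),np.arctan2(abs(k[0]),k[1]*np.sign(-k[0])))
E
python3 door.py
```

```text
t 11.3 local TCP [-0.3429 -0.071   0.1519] F local [-0.7325 -0.5967 -0.5048] q [ 0.0273  0.4435  1.6885  0.      1.0097 -1.313 ]
tool axes (cols) in cabinet frame
 [[ 0.0007 -1.      0.    ]
 [-1.     -0.0007 -0.0001]
 [ 0.0001 -0.     -1.    ]]
door 328 1.062453
```

Request:
move_arm:
  delta_pos:
    - [-1.0,-0.42,0]
    - [-1.0,-0.42,0]
    - [-0.96,-0.52,0]
    - [-0.96,-0.52,0]
    - [-0.91,-0.62,0]
    - [-0.91,-0.62,0]
    - [-0.85,-0.71,0]
    - [-0.85,-0.71,0]
  angular:
    - [0,0,0]
    - [0,0,0]
    - [0,0,0]
    - [0,0,0]
    - [0,0,0]
    - [0,0,0]
    - [0,0,0]
    - [0,0,0]

```text
time_s: 12.02
position: [0.6925, -0.043, 0.1519]
ee_rot: [-0.0, 0.115, 0.993, -0.0]
ft_force: [-1.6, 0.8, 0.3]
opening: 0.0
grasp_force: 0.3
```

Request:
move_arm:
  delta_pos:
    - [-0.78,-0.8,0]
    - [-0.78,-0.8,0]
    - [-0.7,-0.88,0]
    - [-0.7,-0.88,0]
    - [-0.61,-0.96,0]
    - [-0.61,-0.96,0]
    - [-0.41,-0.82,0]
    - [-0.31,-0.6,0]
  angular:
    - [0,0,0]
    - [0,0,0]
    - [0,0,0]
    - [0,0,0]
    - [0,0,0]
    - [0,0,0]
    - [0,0,0]
    - [0,0,0]

```text
time_s: 12.68
position: [0.7245, -0.1197, 0.1519]
ee_rot: [0.0, 0.115, 0.993, -0.0]
ft_force: [-0.1, -0.0, 0.2]
opening: -0.001
grasp_force: 0.2
```

```bash
python3 st.py; python3 door.py
```

```text
t 12.6833 local TCP [-0.2296  0.0519  0.1519] F local [ 0.0388 -0.0761  0.1964] q [-0.1658  0.5915  1.4373 -0.0001  1.1127 -1.5055]
tool axes (cols) in cabinet frame
 [[ 0.0002 -1.      0.0001]
 [-1.     -0.0002  0.0001]
 [-0.0001 -0.0001 -1.    ]]
door 148 0.29264936
```

Request:
move_arm:
  delta_pos:
    - [-0.25,-0.6,0]
    - [-0.22,-0.6,0]
    - [-0.2,-0.6,0]
    - [-0.18,-0.6,0]
    - [-0.15,-0.55,0]
    - [-0.1,-0.5,0]
    - [-0.1,-0.4,0]
    - [-0.08,-0.35,0]
  angular:
    - [0,0,0]
    - [0,0,0]
    - [0,0,0]
    - [0,0,0]
    - [0,0,0]
    - [0,0,0]
    - [0,0,0]
    - [0,0,0]

```text
time_s: 13.4
position: [0.7271, -0.1627, 0.1519]
ee_rot: [0.0, 0.115, 0.993, 0.0]
ft_force: [-1.8, 0.2, -0.2]
opening: -0.003
grasp_force: 0.3
```

Request:
move_arm:
  delta_pos:
    - [-0.05,-0.25,0]
    - [-0.05,-0.25,0]
    - [0,-0.2,0]
    - [0,-0.2,0]
    - [0,-0.15,0]
    - [0,-0.15,0]
    - [0,-0.1,0]
    - [0,0,0]
  angular:
    - [0,0,0]
    - [0,0,0]
    - [0,0,0]
    - [0,0,0]
    - [0,0,0]
    - [0,0,0]
    - [0,0,0]
    - [0,0,0]

```text
time_s: 14.07
position: [0.725, -0.1753, 0.1519]
ee_rot: [-0.0, 0.115, 0.993, -0.0]
ft_force: [-0.3, 0.2, 0.2]
opening: -0.003
grasp_force: 0.0
```

```bash
python3 st.py; sed -i 's/<-.15)&/<-.132)\&/' door.py; python3 door.py
```

```text
t 14.0667 local TCP [-0.1756  0.0652  0.1519] F local [-0.1698 -0.323   0.2324] q [-0.2392  0.6087  1.4068 -0.0001  1.1261 -1.5793]
tool axes (cols) in cabinet frame
 [[ 0.0007 -1.      0.0001]
 [-1.     -0.0007 -0.    ]
 [ 0.     -0.0001 -1.    ]]
door 156 3.0427427
```

Request:
move_arm:
  delta_pos:
    - [0,-0.14,0]
    - [0,-0.14,0]
    - [0,-0.14,0]
    - [0,-0.14,0]
    - [0,-0.14,0]
    - [0,-0.14,0]
    - [0,-0.14,0]
    - [0,0,0]
  angular:
    - [0,0,0]
    - [0,0,0]
    - [0,0,0]
    - [0,0,0]
    - [0,0,0]
    - [0,0,0]
    - [0,0,0]
    - [0,0,0]

```text
time_s: 14.78
position: [0.7231, -0.1837, 0.1519]
ee_rot: [0.0, 0.115, 0.993, 0.001]
ft_force: [1.7, 5.1, -0.4]
opening: 0.001
grasp_force: 2.6
```

Request:
move_arm:
  delta_pos:
    - [0,-0.07,0]
    - [0,-0.07,0]
    - [0,-0.07,0]
    - [0,-0.06,0]
    - [0,0,0]
    - [0,0,0]
    - [0,0,0]
    - [0,0,0]
  angular:
    - [0,0,0]
    - [0,0,0]
    - [0,0,0]
    - [0,0,0]
    - [0,0,0]
    - [0,0,0]
    - [0,0,0]
    - [0,0,0]

```text
time_s: 15.45
position: [0.7231, -0.1838, 0.1519]
ee_rot: [0.0, 0.115, 0.993, 0.002]
ft_force: [3.3, 14.1, 1.5]
opening: 0.002
grasp_force: 7.2
```

```bash
python3 st.py; python3 - <<'E'
from fit import *
for n in('side','top'):
  p,d,i=cam(n);save(p,n+'4');X,c,u,v=cloud(p,d,i);l=L(X)
  for y in(-.13,-.08,-.04,0,.03,.11,.14):
    m=(abs(l[:,1]-y)<.01)&(X[:,2]>(.03 if n=='side' else .181))&(X[:,2]<(.17 if n=='side' else .188))&(l[:,0]>-.2)&(l[:,0]<-.12)&(c.max(1)<80)
    print(n,y,m.sum(),np.percentile(l[m][:,0],[5,20,50,95]) if m.any() else None)
E
```

```text
t 15.45 local TCP [-0.1669  0.0653  0.1519] F local [-14.4559   0.0077   1.4641] q [-0.2531  0.609   1.4062  0.0051  1.1265 -1.5961]
tool axes (cols) in cabinet frame
 [[ 0.0012 -1.     -0.0046]
 [-1.     -0.0012 -0.    ]
 [ 0.      0.0046 -1.    ]]
side -0.13 278 [-0.1565 -0.1548 -0.1532 -0.1503]
side -0.08 270 [-0.1547 -0.1509 -0.1477 -0.1441]
side -0.04 258 [-0.1547 -0.1514 -0.1482 -0.1446]
side 0 262 [-0.1548 -0.1512 -0.148  -0.1448]
side 0.03 244 [-0.155  -0.1513 -0.1484 -0.1441]
side 0.11 266 [-0.1565 -0.155  -0.1532 -0.1472]
side 0.14 150 [-0.1581 -0.1556 -0.154  -0.1499]
top -0.13 0 None
top -0.08 0 None
top -0.04 0 None
top 0 8 [-0.1509 -0.1483 -0.1424 -0.1338]
top 0.03 56 [-0.1521 -0.149  -0.1426 -0.1326]
top 0.11 0 None
top 0.14 0 None
```

The door is shut: the tool stopped at the predicted spot, force rising with no motion. Next I back off and go to the button.

Request:
move_arm:
  delta_pos:
    - [0,0.4,0]
    - [0,0.8,0]
    - [0,1.4,0]
    - [0,1.5,0]
    - [0,1.5,0]
    - [0,1.5,0]
    - [0,0,-2]
    - [0,0,-2]
  angular:
    - [0,0,0]
    - [0,0,0]
    - [0,0,0]
    - [0,0,0]
    - [0,0,0]
    - [0,0,0]
    - [0,0,0]
    - [0,0,0]

```text
time_s: 16.22
position: [0.7379, -0.1154, 0.1907]
ee_rot: [-0.002, 0.114, 0.993, 0.0]
ft_force: [0.5, -0.2, 0.8]
opening: -0.003
grasp_force: 0.0
```

Request:
move_arm:
  delta_pos:
    - [1.76,0,-1.9]
    - [1.76,0,-1.9]
    - [1.76,0,-1.9]
    - [1.76,0,-1.9]
    - [1.76,0,-1.9]
    - [1.76,0,-1.9]
    - [1.76,0,-1.9]
    - [1.76,0,-1.9]
  angular:
    - [0,0,0]
    - [0,0,0]
    - [0,0,0]
    - [0,0,0]
    - [0,0,0]
    - [0,0,0]
    - [0,0,0]
    - [0,0,0]

```text
time_s: 16.88
position: [0.6006, -0.0846, 0.3449]
ee_rot: [0.0, 0.115, 0.993, 0.0]
ft_force: [0.5, 0.0, 0.4]
opening: -0.0
grasp_force: 0.0
```

Request:
move_arm:
  delta_pos:
    - [0,0,0]
    - [0,0,0]
    - [0,0,0]
    - [0,0,0]
    - [0,0,0]
    - [0,0,0]
    - [0,0,0]
    - [0,0,0]
  angular:
    - [6.35,0,0]
    - [6.35,0,0]
    - [6.35,0,0]
    - [6.35,0,0]
    - [6.35,0,0]
    - [6.35,0,0]
    - [0,0,0]
    - [0,0,0]

```text
time_s: 17.55
position: [0.6016, -0.0837, 0.3426]
ee_rot: [-0.038, 0.107, 0.939, -0.324]
ft_force: [0.7, 0.0, -0.5]
opening: 0.002
grasp_force: 0.0
```

```bash
cat >> st.py <<'E'
import sys
if len(sys.argv)>1:
    tgt=W([-.1085,-.075,.2348])-W([0,0,0])+O; T=tgt
    print('to button top, tool cm',(Rm.T@(T-np.array(s['position'])))*100)
E
python3 st.py b; python3 - <<'E'
from fit import *
for n in('side','top'):
    p,d,i=cam(n);save(p,n+'5');X,c,u,v=cloud(p,d,i);l=L(X);c=c.astype(int)
    g=(abs(l[:,1])<.13)&(abs(l[:,0])<.14)&(c[:,1]>c[:,0]+40)&(c[:,1]>c[:,2]+20)&(X[:,2]>.22)&(l[:,1]<-.04)
    print(n,g.sum(),np.median(l[g],0),l[g].mean(0), finder.look_for(n,'start_top')[:1])
    print(proj(i,W([-.1085,-.075,.2348])), u[g].mean(),v[g].mean())
E
```

```text
t 17.55 local TCP [-0.2365 -0.0759  0.3426] F local [-0.1856  0.6569 -0.4656] q [ 0.1832  0.3778  1.5097 -0.5996  1.5605 -1.0593]
tool axes (cols) in cabinet frame
 [[ 0.004  -0.7876  0.6161]
 [-1.     -0.0044  0.0008]
 [ 0.002  -0.6161 -0.7876]]
to button top, tool cm [-0.061  -3.4404 16.3744]
side 41 [-0.1101 -0.078   0.2347] [-0.1098 -0.0786  0.2346] []
[285.9322 150.714 ] 287.0243902439024 151.1219512195122
top 65 [-0.1067 -0.0757  0.2355] [-0.106  -0.076   0.2352] [{'position': [369.8, 213.3], 'score': 0.66}]
[366.7084 212.4772] 367.6461538461538 213.09230769230768
```

Request:
move_arm:
  delta_pos:
    - [0,-0.43,1.62]
    - [0,-0.43,1.62]
    - [0,-0.43,1.62]
    - [0,-0.43,1.62]
    - [0,-0.43,1.62]
    - [0,-0.43,1.62]
    - [0,-0.43,1.62]
    - [0,-0.43,1.62]
  angular:
    - [0,0,0]
    - [0,0,0]
    - [0,0,0]
    - [0,0,0]
    - [0,0,0]
    - [0,0,0]
    - [0,0,0]
    - [0,0,0]

```text
time_s: 18.42
position: [0.5766, -0.1918, 0.2637]
ee_rot: [-0.037, 0.11, 0.939, -0.323]
ft_force: [0.3, 1.3, 0.1]
opening: -0.005
grasp_force: 0.0
```

```bash
python3 st.py b; python3 - <<'E'
from h import *
for n in('side','top'): save(cam(n)[0],n+'6')
p=cv2.imread('pics/side6.png')[80:300,150:430]; q=cv2.imread('pics/top6.png')[100:300,250:520]
a=cv2.resize(p,None,fx=1.4,fy=1.4);b=cv2.resize(q,None,fx=1.45,fy=1.45)
o=np.zeros((310,800,3),np.uint8);o[:a.shape[0],:a.shape[1]]=a;o[:b.shape[0],400:400+b.shape[1]]=b;cv2.imwrite('pics/c6.png',o)
E
```

```text
t 18.4167 local TCP [-0.1256 -0.0754  0.2637] F local [-1.3741  0.0347  0.0935] q [ 0.0195  0.3919  1.6715 -0.6617  1.3297 -1.071 ]
tool axes (cols) in cabinet frame
 [[-0.0012 -0.788   0.6157]
 [-1.      0.0022  0.0009]
 [-0.0021 -0.6157 -0.788 ]]
to button top, tool cm [-0.0408  0.4311  3.3279]
```

View pics/c6.png

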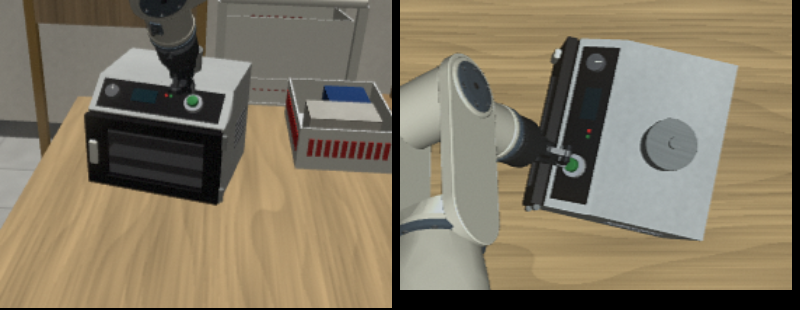

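Door shut, with the fingertips just above the green button (right part, (570,160)). I correct 4 mm sideways and close in.

Request:
move_arm:
  delta_pos:
    - [0,0.1,0.4]
    - [0,0.1,0.4]
    - [0,0.1,0.4]
    - [0,0.1,0.4]
    - [0,0,0.4]
    - [0,0,0.4]
    - [0,0,0.4]
    - [0,0,0]
  angular:
    - [0,0,0]
    - [0,0,0]
    - [0,0,0]
    - [0,0,0]
    - [0,0,0]
    - [0,0,0]
    - [0,0,0]
    - [0,0,0]

```text
time_s: 19.18
position: [0.5733, -0.2042, 0.2379]
ee_rot: [-0.038, 0.109, 0.939, -0.324]
ft_force: [-0.7, -0.5, 0.2]
opening: 0.004
grasp_force: 0.0
```

```bash
python3 st.py b
```

```text
t 19.1833 local TCP [-0.1127 -0.0759  0.2379] F local [ 0.6955 -0.5603  0.1609] q [ 0.0003  0.4158  1.6997 -0.6775  1.2805 -1.0542]
tool axes (cols) in cabinet frame
 [[ 0.0006 -0.7868  0.6172]
 [-1.     -0.0012 -0.0005]
 [ 0.0011 -0.6172 -0.7868]]
to button top, tool cm [-0.0879 -0.1444  0.5018]
```

Request:
move_arm:
  delta_pos:
    - [-0.05,-0.1,0.13]
    - [0,0,0.13]
    - [0,0,0.13]
    - [0,0,0.13]
    - [0,0,0.13]
    - [0,0,0.13]
    - [0,0,0.13]
    - [0,0,0.13]
  angular:
    - [0,0,0]
    - [0,0,0]
    - [0,0,0]
    - [0,0,0]
    - [0,0,0]
    - [0,0,0]
    - [0,0,0]
    - [0,0,0]

```text
time_s: 19.85
position: [0.5727, -0.211, 0.2312]
ee_rot: [-0.037, 0.109, 0.939, -0.324]
ft_force: [-0.4, 2.9, 4.1]
opening: -0.0
grasp_force: 2.1
```

```bash
python3 st.py b
```

```text
t 19.85 local TCP [-0.106  -0.0749  0.2312] F local [-2.757  -1.0379  4.1494] q [-0.0106  0.4218  1.7071 -0.684   1.263  -1.0521]
tool axes (cols) in cabinet frame
 [[ 0.0009 -0.787   0.617 ]
 [-1.     -0.0004  0.0009]
 [-0.0004 -0.617  -0.787 ]]
to button top, tool cm [ 0.0105 -0.0209 -0.4364]
```

Request:
move_arm:
  delta_pos:
    - [0,0,0.08]
    - [0,0,0.08]
    - [0,0,0.08]
    - [0,0,0.06]
    - [0,0,0]
    - [0,0,0]
    - [0,0,0]
    - [0,0,0]
  angular:
    - [0,0,0]
    - [0,0,0]
    - [0,0,0]
    - [0,0,0]
    - [0,0,0]
    - [0,0,0]
    - [0,0,0]
    - [0,0,0]

```text
time_s: 20.52
position: [0.5726, -0.2118, 0.2303]
ee_rot: [-0.037, 0.109, 0.939, -0.324]
ft_force: [-3.2, 13.4, 16.0]
opening: 0.001
grasp_force: 9.9
```

```bash
python3 st.py b
```

```text
t 20.5167 local TCP [-0.1051 -0.0748  0.2303] F local [-12.332   -6.2094  16.0278] q [-0.0121  0.4222  1.7086 -0.6847  1.2598 -1.051 ]
tool axes (cols) in cabinet frame
 [[ 0.0006 -0.7874  0.6165]
 [-1.      0.0005  0.0016]
 [-0.0016 -0.6165 -0.7874]]
to button top, tool cm [ 0.0177 -0.0158 -0.5641]
```

Fully pressed: 5.6 mm of travel, and the force has risen to 21 N at the stop. I retreat along the axis.

Request:
move_arm:
  delta_pos:
    - [0,0,-0.4]
    - [0,0,-0.8]
    - [0,0,-1.5]
    - [0,0,-2]
    - [0,0,-2]
    - [0,0,-2]
    - [0,0,-2]
    - [0,0,-2]
  angular:
    - [0,0,0]
    - [0,0,0]
    - [0,0,0]
    - [0,0,0]
    - [0,0,0]
    - [0,0,0]
    - [0,0,0]
    - [0,0,0]

```text
time_s: 21.18
position: [0.5899, -0.1359, 0.3293]
ee_rot: [-0.038, 0.109, 0.939, -0.324]
ft_force: [0.2, -0.2, 0.1]
opening: -0.001
grasp_force: 0.0
```

```bash
python3 st.py; python3 - <<'E'
from fit import *
for n in('side','top'):
    p,d,i=cam(n);save(p,n+'7')
    X,c,u,v=cloud(p,d,i);l=L(X)
    if n=='side':
      for y in(-.13,.11,.14):
        m=(abs(l[:,1]-y)<.01)&(X[:,2]>.03)&(X[:,2]<.17)&(l[:,0]>-.2)&(l[:,0]<-.12)&(c.max(1)<80)
        print(n,y,m.sum(),np.percentile(l[m][:,0],[5,50,95]))
p=cv2.imread('pics/side7.png')[80:400,150:430]; q=cv2.imread('pics/top7.png')[100:300,120:500]
a=cv2.resize(p,None,fx=1.25,fy=1.25)
o=np.zeros((400,800,3),np.uint8);o[:a.shape[0],:a.shape[1]]=a;o[:200,400:780]=q;cv2.imwrite('pics/c7.png',o)
E
```

```text
t 21.1833 local TCP [-0.183  -0.0753  0.3293] F local [0.1608 0.256  0.1425] q [ 0.1067  0.3584  1.5683 -0.6238  1.4884 -1.0925]
tool axes (cols) in cabinet frame
 [[ 0.0007 -0.7869  0.617 ]
 [-1.     -0.0009 -0.    ]
 [ 0.0006 -0.617  -0.7869]]
side -0.13 278 [-0.1565 -0.1534 -0.1502]
side 0.11 262 [-0.1569 -0.1532 -0.1469]
side 0.14 149 [-0.1587 -0.1535 -0.15  ]
```

View pics/c7.png

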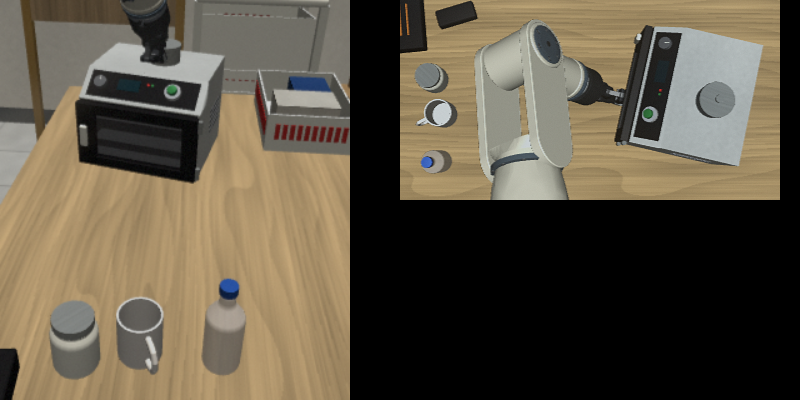

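The door is flush, the button has sprung back, the pot, bottle, jar and mug are unmoved, and the tool is clear. I hand in.

```bash
python3 -c "
from bench import job
print(job.sign_off())"
```

```text
the job is handed in; nothing more can be done
None
```

The tray is fully home, the door is gently shut and the start button was pressed to its stop, in that order. I handed the job in at about 21 s of the 58 s. The pot, bottle, jar and mug look unmoved; I did not view the instruments after the door shut.

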